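# Index the jar turntable on to its next stop

### The job

Turn the jar tray on to its next stop: pull the red spring ring up to free its pin, swing the tray counter-clockwise as seen from above until the pin can drop into the next notch, and leave the ring fully down with the pin locked in that notch. The next stop has been moved by hand, so find it by feel; work gently, so that the loose wooden stand is not dragged or lifted, the jars stay standing, and the mug and pasta jar are left alone.

Things in the scene. Friction and masses are not known exactly. Their poses are not given: they have to be found in the camera images.
- stand: loose round pale wooden stand, 284 mm across, top 21 mm above the worktop, 2.4 kg on rubber feet; origin at the centre of its underside on the tray's turning axis, z up; its -x points from the axis to the parked ring. Pushing the ring with some 10 to 15 N or more against the locked pin can drag or twist it on the worktop; a pull of some 35 N lifts it
- stand_axis (a point): point on the tray's vertical turning axis, 96 mm above the worktop (the height of the ring's centre when the ring is down). Under the edge of the tray, at radius 115 mm, lie a steel track with the parked notch and a brass arc with the next notch; their upper faces are 32 mm above the worktop
- stand_edge (a point): point on the stand's wooden rim, 140 mm from the axis, below the parked ring, 21 mm above the worktop
- tray (a joint): turning of the round wooden tray (200 mm across, floor 49 mm and rim 56 mm above the worktop) on the stand, rad, counter-clockwise from above positive; about 0 at the start, locked by the pin. The next notch, on an adjustable brass stop, lies between 0.87 and 1.54 rad: feel for it. Tray friction and pin drag make about 2 N at the ring; end stop at 1.8
- pull_ring (a joint): lift of the spring plunger with the ring, m: 0 fully down (pin home in a notch), 0.0095 pin riding on the track, 0.018 hard upper stop. Spring and weight: 5.5 N down at 0, plus 0.25 N a mm. Let go between notches, the pin rides on the track with little friction and, as the tray is pushed on by the ring, drops by itself into the notch (about 1.5 mm play each side); the tray then stops dead
- ring_center (a point): centre of the red pull ring, upright, of 9 mm round bar, 40 mm outside, 22 mm inside diameter, 115 mm from the axis, 96 mm above the worktop when down. Its plane holds the turning axis: pinch it from above across its 9 mm, fingers closing along the direction of turning. It cannot swivel on the tray. The bushing below it is 21 mm across and ends 69 mm above the worktop
- jar_wood_lid: loose glass jar with wooden lid, 69 mm across, 98 mm tall, standing on the tray about 52 mm from the axis; origin at the centre of its underside, z up
- jar_small: loose small glass jar with pale metal lid, 50 mm across, 80 mm tall, on the tray about 52 mm from the axis; origin at the centre of its underside, z up
- jar_grey_lid: loose glass jar with pale metal lid, 58 mm across, 85 mm tall, on the tray about 52 mm from the axis; origin at the centre of its underside, z up
- pasta_jar: tall glass jar of pasta with wooden lid, 86 mm across, 188 mm tall, loose on the worktop to the left of the stand; origin at the centre of its underside
- mug: stoneware mug, 78 mm across, 74 mm tall, loose on a cork coaster to the left of the stand; origin at the centre of its underside
There are look-alikes about, which are no part of the job. Leave any yellow look-alike of the jar_grey_lid alone.

How it is judged:
On the way, in this order (a step that is already met when the one before it is completed fails the run):
1. the ring is pulled up until the pin is clear of the parked notch (value of joint pull_ring above 0.009 m and value of joint tray below 0.15 rad), for 0.05 s.
2. the tray is swung on counter-clockwise with the pin out (value of joint pull_ring above 0.007 m and value of joint tray above 0.35 rad), for 0.1 s.
At the end, for the whole second after the job is handed in: The tray stands at the next notch (turned between 0.80 and 1.62 rad) and is at rest, the ring is down to within 3 mm (pin locked in the notch), the three jars stand upright on the tray, and the stand is within 5 mm of where it stood, at its centre and at its rim (value of joint tray between 0.8 and 1.62 rad and value of joint pull_ring below 0.003 m and angular speed of stand below 0.05 rad/s and velocity of joint tray between -0.05 and 0.05 rad/s and distance of each of stand, stand_edge from where it was at the start of the episode below 0.005 m and angle between each of jar_wood_lid, jar_small, jar_grey_lid's own z axis and vertical below 0.2 rad and height (world z) of each of jar_wood_lid, jar_small, jar_grey_lid above 0.045 m); the robot touches nothing.
It fails at once if the stand is dragged or twisted: its centre or rim moves 5 mm (distance of any of stand, stand_edge from where it was at the start of the episode above 0.005 m).
It fails at once if the stand is lifted or tipped (angle between stand's own z axis and vertical above 0.05 rad or height (world z) of stand above 0.008 m).
It fails at once if a jar on the tray falls over (angle between any of jar_wood_lid, jar_small, jar_grey_lid's own z axis and vertical above 0.5 rad).
It fails at once if the mug or the pasta jar is moved (distance of any of mug, pasta_jar from where it was at the start of the episode above 0.03 m).
It also fails if it takes over 51 s, if anything falls off the work surface, if the arm or the gripper's body presses on something with over 40 N, if the wrist force passes 120 N, or if a joint passes its speed limit or range.

### The arm

A 6-joint arm with a two-finger parallel gripper is mounted at the origin on a cart in front of the work surface, level with it; the furniture and walls round the work are solid. World frame = base frame: x ahead of the robot, y to its left, z up, the work surface at z = 0. Lengths are in m, angles in rad, forces in N, time in s.
With the tool pointing down it reaches from about 0.3 to 0.825 m from the base axis. Payload 5.4 kg.
Tool frame: the origin (TCP) lies at the very end of the fingers, on their centre line; the grasp point (between the pads) lies 19 mm behind it; z points along the fingers, y is the line along which they close (so a half turn about z gives the same grasp; the last joint's range is limited). The gripper opens to 92 mm and grips with 3 to 60 N. Pads are 20 mm wide; open, the fingers measure 128 mm over their backs; the gripper's body (75 mm by 189 mm) begins 69 mm behind the grasp point.
Start: joints at [-1.364, 0.158, 1.597, -0, 1.386, -0.21], TCP at [0.233, -0.526, 0.215] pointing down, gripper open.
Joint ranges: [-2.91, 2.91], [-0.94, 2.29], [0.18, 2.7], [-1.29, 4.43], [0.17, 2.64], [-3, 3]. Speed limits (rad/s): [2.57, 2.57, 3.14, 3.14, 3.14, 3.14].

### API

Orientations are given as [roll, pitch, yaw] about the fixed x, y, z axes, in that order (R = Rz(yaw) Ry(pitch) Rx(roll)).
In Python, from cell import observe, read_camera, job_done, silhouettes, spot_point gives the robot as it stands. The module is installed in compiled form; this text tells all that it offers.
- The arm moves only by the tool send_rows, never from a script. Its arguments are lists of equal length, an entry for each row: "offset": the shift along the tool's x, y, z in mm, a list of three; "twist": the turn about the tool's z in degrees; "hand": the finger opening in mm, from 0 to 91.9. A call has 1 to 8 rows; each row shifts and turns the commanded pose from where the row before left it, along the tool's axes as they then stand; what a row does not reach is not made up. A row lasts 1/8 s, in which the tool goes at most 62.5 mm and 10.7 degrees, less where a joint would pass 70% of its speed; a pose out of reach is approached as far as the arm can. A call with a gripper value outside its range is refused whole. The fingers move at their own pace and stop on an object; "squeeze" is the grip in N (left out, the last holds). Time passes only in rows, so rows that do not move let the fingers close. It gives the time, the measured TCP pose, the force, the opening and the grip force at its end, in the units of the state.
- observe(): the state, without advancing time (a new reading comes with each control period).
- read_camera(name): name is "scene" or "top" or "wrist"; returns a dict with "color" (384x512x3 uint8, red, green, blue), "fov_y" (degrees; the focal length in pixels is half the picture's height over the tangent of half this angle, whatever the lens; pixels are square), "cx", "cy" (the principal point, pixels), "R" (3x3) and "t" (3): a world point X has camera coordinates R X + t. Camera axes: x right, y down, z forward; pixel columns grow to the right and rows downward; lengths in m; the calibration is good to about 2 mm. The wrist camera is an equidistant fisheye: a pixel r from the principal point sees the ray r / f radians off the axis. A picture is of the moment at which its call begins. There is no depth.
- job_done(): hands the job in; it is judged then, once.
Trained networks look in a picture, given as the dict that the camera call returned (one of the last four; its "shot" number tells which), for a name from the list of things; names that differ only in an ending like _2 or _b are one class to them, and where a whole thing is asked for, a point or a joint stands for the part that bears it (a point fixed in the world has none). Each returns a list of dicts, best first, with "conf" (0 to 1); they miss things now and then, are a little off and sometimes report something else, mostly with a low value. They report only what shows in the picture. A call takes as long as a camera call. They do not tell look-alikes from the thing itself.
- silhouettes(picture, query): "mask" (384x512 bool, what is visible of it) and "bbox" ([left, top, width, height] in pixels, round what is visible of it).
- spot_point(picture, query): "pixel" ([column, row] in pixels: a listed point, or the origin of a listed thing).
The state is a dict: "clock": time; "qpos": joint angles; "qd": joint speeds; "tau": joint torques, N m; "eef_pos": TCP position; "tool_rot": TCP orientation; "ft_force": force on the tool from outside, world axes, zero at the start; "moment": the same for the moment, N m; "opening": finger opening in m; "gripper_force": force on a finger pad.
Only numpy, scipy, OpenCV 4.12 (cv2) and the standard library are available. Lean on these libraries where they do the work, as an engineer would, in place of code of your own. Each camera call takes 0.05 s, during which the arm holds its last target. There are 200 camera calls.

## Working session

There is one attempt and no reset: what is moved stays moved. The work goes in short steps, Python scripts to look and compute and a tool call to move; the robot and the scene stay as the last step left them, time stands still between calls to the robot, and variables do not carry over. Pictures are saved under pics/ and viewed, at most 10 in all, crops included, and the job is handed in when it is done.

Besides the shell and the picture viewer there is one more tool, called as name(argument=value, ...) on one line, values as JSON. send_rows: Moves the arm, as the interface text tells. Its arguments: {"type":"object","properties":{"offset":{"type":"array"},"twist":{"type":"array"},"hand":{"type":"array"},"squeeze":{"type":"number"}},"required":["offset","twist","hand"]}

```bash
mkdir -p pics
cat > h.py <<'E'
import numpy as np, cv2
from cell import observe, read_camera, job_done, silhouettes, spot_point
def ray(p,px):
    f=p["color"].shape[0]/2/np.tan(np.radians(p["fov_y"])/2)
    u=(px[0]-p["cx"])/f; v=(px[1]-p["cy"])/f
    R=np.array(p["R"]);t=np.array(p["t"])
    d=np.array([u,v,1.]); 
    if p.get("fish"):
        r=np.hypot(u,v); d=np.array([u/r*np.sin(r),v/r*np.sin(r),np.cos(r)])
    d=R.T@d; return -R.T@t, d/np.linalg.norm(d)
def atz(p,px,z):
    c,d=ray(p,px); return c+d*(z-c[2])/d[2]
def cam(n):
    p=read_camera(n); p["fish"]=n=="wrist"; return p
def save(p,n,s=1):
    cv2.imwrite("pics/"+n,cv2.resize(p["color"][:,:,::-1],None,fx=s,fy=s))
E
python3 - <<'E'
from h import *
import numpy as np
np.set_printoptions(precision=4,suppress=True)
a=cam("scene");b=cam("top")
im=np.hstack([a["color"],b["color"]]);print(im.shape)
save(a,"s.png",1.5);save(b,"t.png",1.5)
for n,p in(("scene",a),("top",b)):
    for q,z in(("ring_center",.096),("stand_axis",.096),("stand_edge",.021),("stand",0),("jar_wood_lid",.049),("jar_small",.049),("jar_grey_lid",.049),("mug",0),("pasta_jar",0)):
        for r in spot_point(p,q)[:2]: print(n,q,round(r["conf"],2),np.array(r["pixel"]),atz(p,r["pixel"],z))
o=observe();print(o)
E
```

```text
(384, 1024, 3)
scene ring_center 0.55 [240.2 191.3] [0.5145 0.2659 0.096 ]
scene ring_center 0.23 [242.8 223.9] [0.3867 0.353  0.096 ]
scene stand_axis 0.98 [245.3 171.7] [0.6052 0.1816 0.096 ]
scene stand_edge 0.82 [246.6 221.7] [0.4889 0.2673 0.021 ]
scene stand_edge 0.28 [245.5 171.8] [0.7461 0.0764 0.021 ]
scene stand 0.97 [249.1 202.4] [0.5984 0.1754 0.    ]
scene jar_wood_lid 0.91 [228.2 194.3] [0.5983 0.2465 0.049 ]
scene jar_small 0.79 [246.  180.4] [0.6405 0.1536 0.049 ]
scene jar_small 0.36 [230.3 192.1] [0.6058 0.2343 0.049 ]
scene jar_grey_lid 0.78 [279.7 271.5] [0.2661 0.3569 0.049 ]
scene jar_grey_lid 0.66 [263.6 191.8] [0.5488 0.1621 0.049 ]
scene pasta_jar 0.85 [168.2 223.9] [0.6377 0.4119 0.    ]
top ring_center 0.53 [248.1 178.3] [0.5083 0.265  0.096 ]
top stand_axis 0.91 [281.1 142.4] [0.5881 0.1906 0.096 ]
top stand_edge 0.78 [240.8 197.5] [0.4795 0.2831 0.021 ]
top stand_edge 0.24 [291.9 133.4] [0.6347 0.1567 0.021 ]
top stand 0.6 [277.7 152.5] [0.5934 0.1911 0.    ]
top jar_wood_lid 0.73 [258.5 145.9] [0.5957 0.2393 0.049 ]
top jar_small 0.82 [293.8 129. ] [0.6357 0.1551 0.049 ]
top jar_grey_lid 0.89 [288.7 166.5] [0.5449 0.1708 0.049 ]
top jar_grey_lid 0.73 [228.3 267.3] [0.3201 0.3123 0.049 ]
top mug 0.64 [197.8 208.8] [ 0.458   0.3862 -0.    ]
top mug 0.33 [248.2 178.7] [0.5289 0.2649 0.    ]
top pasta_jar 0.9 [187.8 138.4] [0.6335 0.4116 0.    ]
{'clock': 1.0, 'qpos': array([-1.3641,  0.1584,  1.597 ,  0.    ,  1.3862, -0.2101]), 'qd': array([ 0.0002,  0.0006,  0.0006,  0.0005,  0.0013, -0.0005]), 'tau': array([  0.0021, -38.5586, -32.2365,   0.0705,   0.0306,  -0.    ]), 'eef_pos': array([ 0.2328, -0.5258,  0.2146]), 'tool_rot': array([ 3.1416, -0.    ,  0.4169]), 'ft_force': array([ 0.7484, -0.4282, -0.2769]), 'moment': array([ 0.0063, -0.0064,  0.0266]), 'gripper_force': 0.0, 'opening': 0.09139896415816173}
```

View pics/s.png

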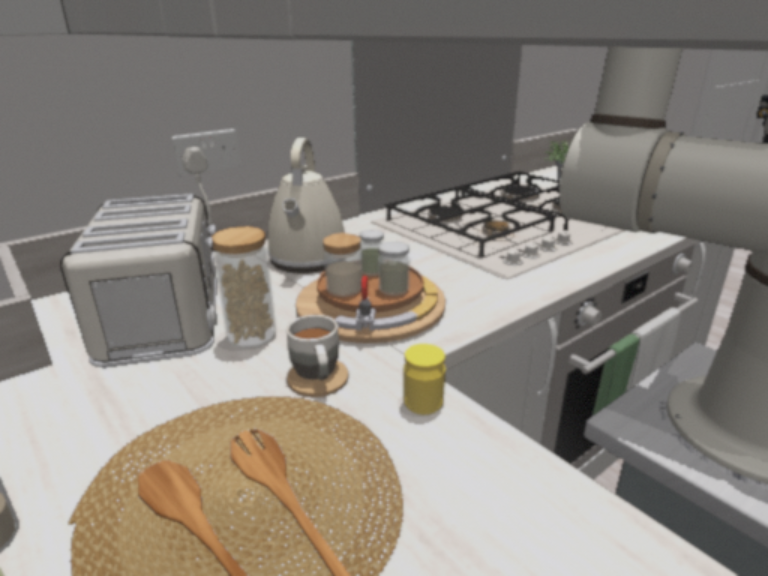

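View pics/t.png

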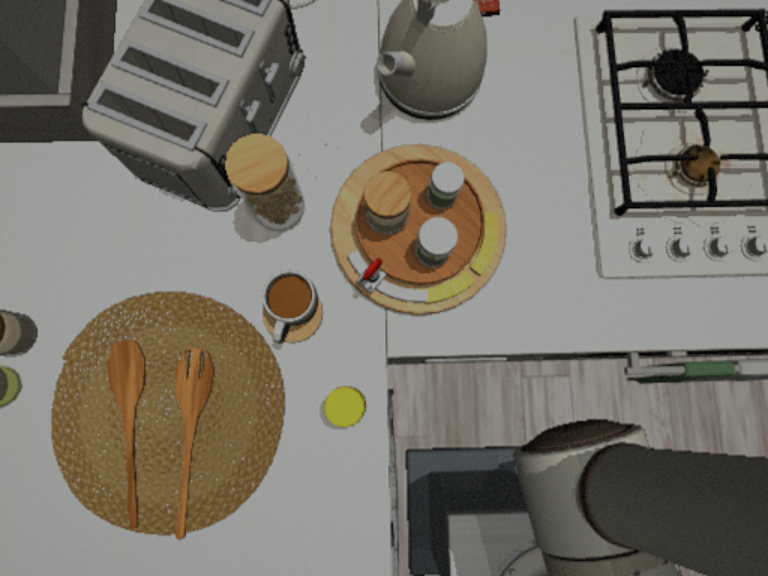

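The pictures show the ring (red) at (372,270) in the enlarged top view, with the axis near (420,225). The brass arc runs to the right, with a dark notch mark near (475,272). The yellow look-alike is at (345,407). I'll move above the ring first.

send_rows(offset=[[36,-38,0],[36,-38,0],[36,-38,0],[36,-38,0],[36,-38,0],[36,-38,0],[36,-38,0],[36,-38,0]], twist=[0,0,0,0,0,0,0,0], hand=[50,50,50,50,50,50,50,50])

```text
clock: 2.0
eef_pos: [0.3734, -0.1297, 0.2149]
tool_rot: [3.141, -0.001, 0.416]
ft_force: [0.3, -0.2, 0.5]
opening: 0.0503
gripper_force: 0.0
```

send_rows(offset=[[36,-38,0],[36,-38,0],[36,-38,0],[36,-38,0],[36,-38,0],[36,-38,0],[36,-38,0],[20,-30,0]], twist=[0,0,0,0,0,0,0,0], hand=[50,50,50,50,50,50,50,50])

```text
clock: 3.0
eef_pos: [0.5023, 0.2517, 0.2145]
tool_rot: [-3.142, -0.0, 0.418]
ft_force: [-0.1, -0.1, -0.3]
opening: 0.0502
gripper_force: 0.0
```

send_rows(offset=[[0,0,0],[0,0,0],[0,0,0],[0,0,0],[0,0,0],[0,0,0],[0,0,0],[0,0,0]], twist=[-10,-10,-10,-10,-10,-10,-10,-10], hand=[50,50,50,50,50,50,50,50])

```text
clock: 4.0
eef_pos: [0.5019, 0.2496, 0.2146]
tool_rot: [3.142, -0.0, 1.819]
ft_force: [0.4, 0.8, 0.2]
opening: 0.05
gripper_force: 0.0
```

send_rows(offset=[[0,0,0],[0,0,0],[0,0,0],[0,0,0],[0,0,0]], twist=[-10,-10,-10,-3,0], hand=[50,50,50,50,50])

```text
clock: 4.62
eef_pos: [0.5019, 0.2496, 0.2146]
tool_rot: [3.142, -0.0, 2.388]
ft_force: [-0.6, 0.4, -0.3]
opening: 0.0497
gripper_force: 0.0
```

Run:
```python
from h import *
np.set_printoptions(precision=4,suppress=True)
o=observe();print(o["eef_pos"],o["tool_rot"],o["qpos"],o["ft_force"])
for n in("wrist","top"):
    p=cam(n); 
    if n=="wrist": save(p,"w.png",1.5)
    for q,z in(("ring_center",.096),("stand_axis",.096),("stand_edge",.021)):
        for r in spot_point(p,q)[:2]: print(n,q,round(r["conf"],2),np.array(r["pixel"]),atz(p,r["pixel"],z))
    c=p["color"].astype(int); m=((c[:,:,0]>130)&(c[:,:,1]<60)&(c[:,:,2]<60)).astype(np.uint8)
    k,l,st,ce=cv2.connectedComponentsWithStats(m)
    for i in range(1,k):
        if st[i,4]>15: print(n,"red",st[i],ce[i],atz(p,ce[i],.1))
    for r in silhouettes(p,"stand")[:1]: print(n,r["conf"],r["bbox"])
```

```text
[0.5019 0.2496 0.2146] [ 3.1416 -0.      2.3884] [ 0.2459  0.1212  1.6382  0.      1.3822 -0.5717] [-0.5602  0.3756 -0.3419]
wrist ring_center 0.57 [270.3 180.5] [0.508  0.2623 0.096 ]
wrist stand_axis 0.6 [269.5 276. ] [0.5923 0.1849 0.096 ]
wrist stand_edge 0.79 [267.3 141.6] [0.4863 0.282  0.021 ]
wrist red [268 177   6  21 102] [270.5196 185.8922] [0.5113 0.2593 0.1   ]
wrist 0.95 [169.0, 139.1, 200.3, 168.5]
top ring_center 0.37 [247.3 178.3] [0.5083 0.2667 0.096 ]
top stand_axis 0.94 [282.4 144. ] [0.5843 0.1878 0.096 ]
top stand_edge 0.92 [242.7 195.3] [0.4846 0.2785 0.021 ]
top stand_edge 0.4 [293.4 133.6] [0.6341 0.153  0.021 ]
top 0.87 [241.9, 124.4, 85.8, 79.7]
```

View pics/w.png

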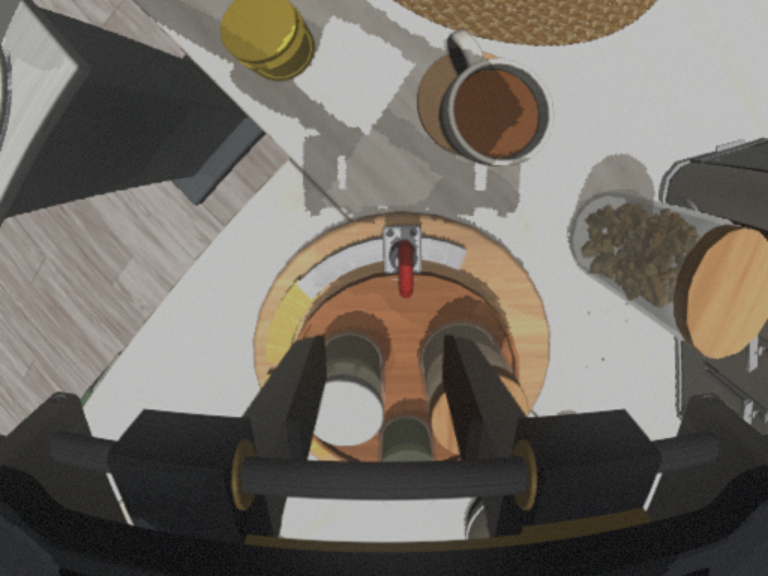

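Run:
```python
from h import *
np.set_printoptions(precision=4,suppress=True)
p=cam("wrist"); c=p["color"].astype(int)
print(-np.array(p["R"]).T@p["t"])
m=((c[:,:,0]>90)&(c[:,:,1]<.45*c[:,:,0])&(c[:,:,2]<.45*c[:,:,0])).astype(np.uint8)
for b in range(165,215,3):
    xs=np.where(m[b,240:300])[0]+240
    if len(xs): print(b,xs.min(),xs.max(),atz(p,(xs.mean(),b),.114))
P=cv2.resize(c[120:320,150:390].astype(np.uint8)[:,:,::-1],None,fx=3.2,fy=3,interpolation=cv2.INTER_CUBIC);cv2.imwrite("pics/w2.png",P)
```

```text
[0.4396 0.3063 0.3862]
174 270 273 [0.4999 0.2703 0.114 ]
177 267 274 [0.5013 0.2675 0.114 ]
180 266 274 [0.5031 0.2652 0.114 ]
183 266 274 [0.5053 0.2632 0.114 ]
186 267 274 [0.5079 0.2615 0.114 ]
189 267 274 [0.5101 0.2595 0.114 ]
192 267 274 [0.5123 0.2575 0.114 ]
195 268 273 [0.5146 0.2554 0.114 ]
```

View pics/w2.png

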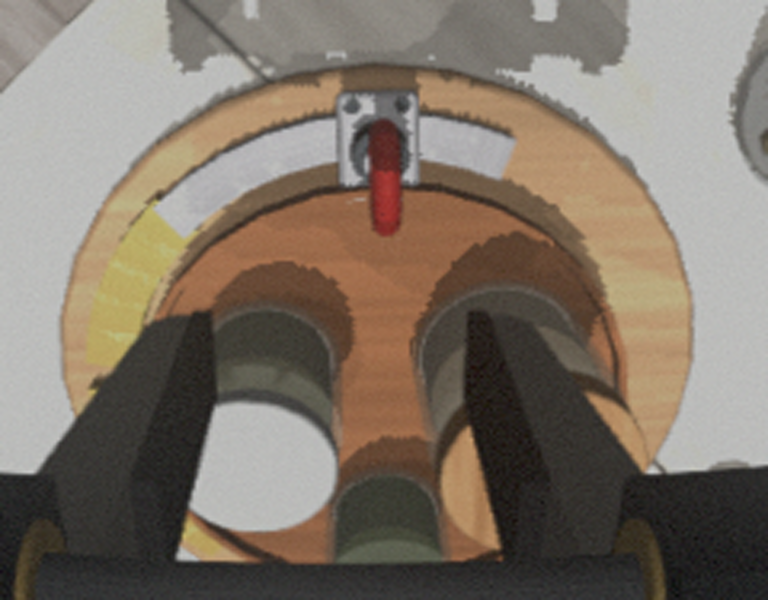

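send_rows(offset=[[5,13.5,20],[0,0,25],[0,0,25],[0,0,0]], twist=[0,0,0,0], hand=[50,50,50,50])

```text
clock: 5.68
eef_pos: [0.5058, 0.2624, 0.1424]
tool_rot: [-3.137, -0.003, 2.389]
ft_force: [-0.1, -0.7, 0.6]
opening: 0.0503
gripper_force: 0.0
```

Run:
```python
from h import *
from scipy.optimize import least_squares
np.set_printoptions(precision=4,suppress=True)
o=observe();print(o["eef_pos"],o["tool_rot"],o["ft_force"])
for n in("top","wrist","scene"):
    p=cam(n)
    for r in silhouettes(p,"stand")[:1]:
        m=r["mask"].astype(np.uint8);cs,_=cv2.findContours(m,cv2.RETR_EXTERNAL,cv2.CHAIN_APPROX_NONE)
        k=cv2.convexHull(np.vstack(cs))[:,0]
        X=np.array([atz(p,q,.021)[:2] for q in k.astype(float)])
        f=least_squares(lambda s:np.hypot(*(X-s).T)-.142,[.59,.187],loss="soft_l1",f_scale=.002)
        print(n,"axis",f.x,np.round(f.fun*1e3,0)[::4])
    for q,z in(("ring_center",.096),("stand_axis",.096)):
        for r in spot_point(p,q)[:1]: print(n,q,round(r["conf"],2),np.array(r["pixel"]),atz(p,r["pixel"],z))
    if n=="top": print("notch",atz(p,(475/1.5,272/1.5),.032))
    if n=="wrist": save(p,"w3.png",1.5)
```

```text
[0.5058 0.2624 0.1424] [-3.1375 -0.0025  2.389 ] [-0.1251 -0.7259  0.5527]
top axis [0.5943 0.1916] [  0.  -4. -21.  -1.  -0.]
top ring_center 0.54 [247.  178.5] [0.5079 0.2674 0.096 ]
top stand_axis 0.91 [282.  138.7] [0.5966 0.1883 0.096 ]
notch [0.5122 0.1047 0.032 ]
wrist axis [0.5912 0.1885] [-1. -4. -2. -1. -2.  0.  1. -1. -2. -2.]
wrist ring_center 0.96 [256.6 208.3] [0.5081 0.2628 0.096 ]
wrist stand_axis 0.63 [255.  318.5] [0.5916 0.1827 0.096 ]
scene axis [0.5836 0.1955] [25.  1. -0.  6.  4.  2.  9.]
scene ring_center 0.68 [248.3 203.7] [0.4502 0.2899 0.096 ]
scene stand_axis 0.83 [245.2 172.9] [0.5987 0.1869 0.096 ]
```

View pics/w3.png

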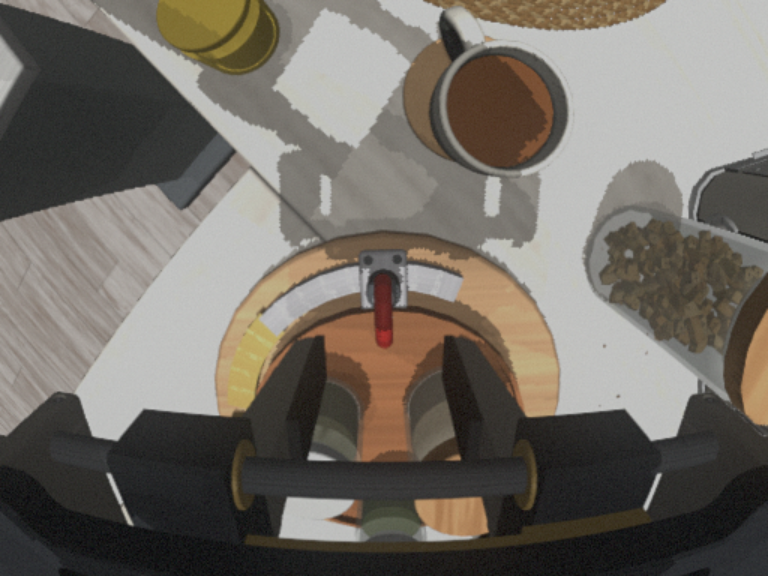

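The ring sits centred between the open fingers, at (384,300). Next I'll go down and pinch it gently.

send_rows(offset=[[-1,1,20],[0,0,20],[0,0,12],[0,0,7],[0,0,0]], twist=[0,0,0,0,0], hand=[40,35,30,26,22])

```text
clock: 6.9
eef_pos: [0.5088, 0.2629, 0.0854]
tool_rot: [-3.141, -0.0, 2.389]
ft_force: [-0.5, 0.2, 0.3]
opening: 0.022
gripper_force: 0.0
```

send_rows(offset=[[0,0,0],[0,0,0],[0,0,0],[0,0,0],[0,0,0],[0,0,0]], twist=[0,0,0,0,0,0], hand=[18,14,12,10,7,6], squeeze=6)

```text
clock: 7.65
eef_pos: [0.509, 0.2629, 0.0858]
tool_rot: [3.141, 0.0, 2.389]
ft_force: [0.2, 1.1, 0.9]
opening: 0.0089
gripper_force: 6.0
```

send_rows(offset=[[0,0,0],[0,0,-2],[0,0,-2],[0,0,-2],[0,0,-2],[0,0,-2],[0,0,-2],[0,0,-2]], twist=[0,0,0,0,0,0,0,0], hand=[4,4,4,4,4,4,4,4], squeeze=22)

```text
clock: 8.65
eef_pos: [0.5088, 0.2627, 0.0995]
tool_rot: [-3.141, -0.0, 2.389]
ft_force: [4.4, 0.1, -9.0]
opening: 0.0085
gripper_force: 22.0
```

send_rows(offset=[[0,0,0],[0,0,0]], twist=[0,0], hand=[4,4])

```text
clock: 8.9
eef_pos: [0.5088, 0.2628, 0.0994]
tool_rot: [-3.141, -0.0, 2.389]
ft_force: [4.4, 0.4, -8.2]
opening: 0.0082
gripper_force: 22.0
```

send_rows(offset=[[0,-2,0],[-0.1,-4,0],[-0.2,-6,0],[-0.2,-6,0],[-0.2,-6,0],[-0.2,-6,0],[-0.1,-4,0],[0,0,0]], twist=[-1,-2,-3,-3,-3,-3,-2,0], hand=[4,4,4,4,4,4,4,4])

```text
clock: 9.9
eef_pos: [0.4905, 0.2344, 0.1]
tool_rot: [3.141, 0.002, 2.686]
ft_force: [6.4, -0.3, -10.1]
opening: 0.0082
gripper_force: 22.0
```

send_rows(offset=[[-1,0,0],[-0.1,-4,0],[-0.2,-6,0],[-0.2,-6,0],[-0.2,-6,0],[-0.1,-4,0],[0,0,0]], twist=[0,-2,-3,-3,-3,-2,0], hand=[4,4,4,4,4,4,4])

```text
clock: 10.78
eef_pos: [0.4828, 0.21, 0.1]
tool_rot: [3.141, 0.002, 2.913]
ft_force: [7.2, 0.2, -8.9]
opening: 0.0083
gripper_force: 22.0
```

```bash
cat > f.py <<'E'
from h import *
o=observe();y=o["tool_rot"][2];f=o["ft_force"]
print("radial out %.1f tangent ccw %.1f z %.1f M %s"%(f[0]*np.cos(y)+f[1]*np.sin(y),-f[0]*np.sin(y)+f[1]*np.cos(y),f[2],o["moment"].round(2)),o["eef_pos"].round(4),y.round(3),"swung",round((y-2.389)%6.283,3))
E
cat > ff.py <<'E'
from f import *
p=cam("wrist");save(p,"w4.png",1.5)
E
python3 ff.py
```

```text
radial out -6.9 tangent ccw -1.9 z -8.9 M [ 0.41 -1.13  0.29] [0.4828 0.21   0.1   ] 2.913 swung 0.524
```

View pics/w4.png

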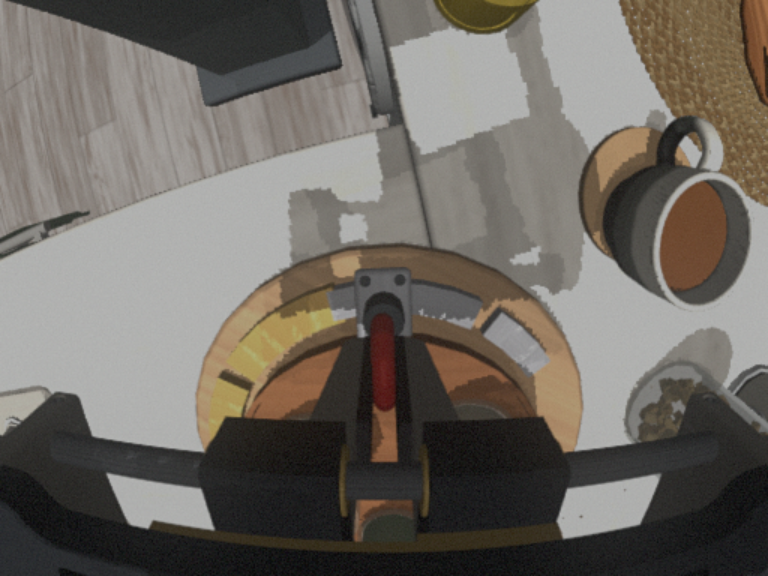

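Run:
```python
from h import *
p=cam("wrist")
for px in((236,379),(487,315),(338,303)):
    X=atz(p,(px[0]/1.5,px[1]/1.5),.032); d=X[:2]-[.592,.1846]; print(X.round(4),np.hypot(*d).round(4),(np.degrees(np.arctan2(d[1],d[0]))%360).round(1))
```

```text
[0.512  0.1053 0.032 ] 0.1126 224.7
[0.5039 0.266  0.032 ] 0.1199 137.3
[0.4768 0.1833 0.032 ] 0.1152 180.6
```

send_rows(offset=[[-2,0,0],[-0.1,-2,0],[-0.1,-4,0],[-0.1,-4,0],[-0.1,-4,0],[0,0,0]], twist=[0,-1,-2,-2,-2,0], hand=[4,4,4,4,4,4])

```text
clock: 11.62
eef_pos: [0.481, 0.1955, 0.0992]
tool_rot: [-3.141, -0.002, 3.035]
ft_force: [-0.8, 2.3, -8.2]
opening: 0.0086
gripper_force: 22.1
```

```bash
python3 f.py
```

```text
radial out 1.0 tangent ccw -2.2 z -8.2 M [ 0.64 -0.12  0.34] [0.481  0.1955 0.0992] 3.035 swung 0.646
```

send_rows(offset=[[0,-2,0],[-0.1,-4,0],[-0.2,-6,0],[-0.2,-6,0],[-0.2,-6,0],[-0.2,-6,0],[-0.1,-4,0],[0,0,0]], twist=[-1,-2,-3,-3,-3,-3,-2,0], hand=[4,4,4,4,4,4,4,4])

```text
clock: 12.62
eef_pos: [0.4841, 0.1617, 0.0999]
tool_rot: [-3.142, 0.001, -2.952]
ft_force: [3.5, 3.8, -9.4]
opening: 0.0087
gripper_force: 22.2
```

```bash
python3 f.py
```

```text
radial out -4.2 tangent ccw -3.1 z -9.4 M [ 0.85 -0.53  0.39] [0.4841 0.1617 0.0999] -2.952 swung 0.942
```

send_rows(offset=[[-1.2,-2,0],[-0.1,-4,0],[-0.2,-6,0],[-0.2,-6,0],[-0.2,-6,0],[-0.2,-6,0],[-0.1,-4,0],[0,0,0]], twist=[-1,-2,-3,-3,-3,-3,-2,0], hand=[4,4,4,4,4,4,4,4])

```text
clock: 13.62
eef_pos: [0.497, 0.1305, 0.0999]
tool_rot: [3.141, 0.002, -2.654]
ft_force: [3.7, 5.5, -8.8]
opening: 0.0088
gripper_force: 22.3
```

```bash
python3 f.py
```

```text
radial out -5.8 tangent ccw -3.1 z -8.8 M [ 1.15 -0.58  0.36] [0.497  0.1305 0.0999] -2.654 swung 1.24
```

send_rows(offset=[[-1.5,-2,0],[-0.1,-4,0],[-0.1,-4,0],[0,0,0],[0,0,2],[0,0,2],[0,0,1]], twist=[-1,-2,-2,0,0,0,0], hand=[4,4,4,4,4,4,4])

```text
clock: 14.5
eef_pos: [0.5025, 0.1224, 0.0946]
tool_rot: [3.141, -0.0, -2.567]
ft_force: [-0.7, 5.2, -3.9]
opening: 0.0087
gripper_force: 22.3
```

```bash
python3 f.py
```

```text
radial out -2.2 tangent ccw -4.7 z -3.9 M [1.07 0.14 0.36] [0.5025 0.1224 0.0946] -2.567 swung 1.327
```

send_rows(offset=[[0,0,0],[0,0,0],[0,0,0]], twist=[0,0,0], hand=[12,12,12], squeeze=6)

```text
clock: 14.88
eef_pos: [0.5035, 0.1218, 0.0955]
tool_rot: [-3.14, 0.001, -2.568]
ft_force: [-0.6, -0.5, -0.4]
opening: 0.012
gripper_force: 0.1
```

```bash
python3 f.py
```

```text
radial out 0.8 tangent ccw 0.1 z -0.4 M [ 0.08 -0.06  0.01] [0.5035 0.1218 0.0955] -2.568 swung 1.326
```

send_rows(offset=[[0,-2,0],[0,-2,0],[-0.1,-2,0],[0,-2,0],[-0.1,-2,0],[0,-2,0]], twist=[0,-1,-1,-1,-1,-1], hand=[12,12,12,12,12,12])

```text
clock: 15.62
eef_pos: [0.51, 0.112, 0.0947]
tool_rot: [-3.14, 0.0, -2.479]
ft_force: [-0.1, -0.1, 0.1]
opening: 0.0119
gripper_force: 0.0
```

```bash
python3 f.py
```

```text
radial out 0.1 tangent ccw 0.1 z 0.1 M [ 0.11 -0.11  0.01] [0.51   0.112  0.0947] -2.479 swung 1.415
```

send_rows(offset=[[0,-1,0],[0,-1,0],[-0.1,-1,0],[0,-1,0]], twist=[-0.5,-0.5,-0.5,-0.5], hand=[12,12,12,12])

```text
clock: 16.12
eef_pos: [0.5121, 0.1093, 0.0945]
tool_rot: [3.141, -0.0, -2.445]
ft_force: [0.8, 0.8, -1.5]
opening: 0.0119
gripper_force: 0.1
```

```bash
python3 f.py
```

```text
radial out -1.2 tangent ccw -0.1 z -1.5 M [ 0.13 -0.08  0.03] [0.5121 0.1093 0.0945] -2.445 swung 1.449
```

Run:
```python
from h import *
p=cam("wrist");c=p["color"][170:350,130:390,::-1];cv2.imwrite("pics/w5.png",cv2.resize(c,None,fx=3,fy=3,interpolation=cv2.INTER_CUBIC))
```

```text
(no output)
```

View pics/w5.png

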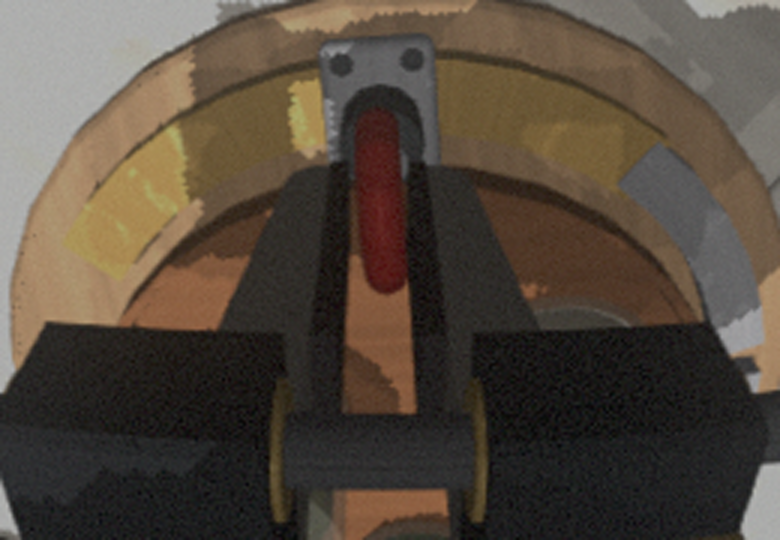

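The ring is still between the fingers and moving with them (it touches the right finger). The notch is now hidden under the plunger plate. I'll creep on.

send_rows(offset=[[0,-1,0],[0,-1,0],[0,-1,0]], twist=[-0.5,-0.5,-0.5], hand=[12,12,12])

```text
clock: 16.55
eef_pos: [0.5141, 0.1072, 0.0946]
tool_rot: [3.141, 0.0, -2.419]
ft_force: [0.5, 0.3, -0.1]
opening: 0.0119
gripper_force: 0.5
```

```bash
python3 f.py
```

```text
radial out -0.6 tangent ccw 0.1 z -0.1 M [ 0.3  -0.07  0.06] [0.5141 0.1072 0.0946] -2.419 swung 1.475
```

send_rows(offset=[[0,-1,0],[0,-1,0]], twist=[-0.5,-0.5], hand=[12,12])

```text
clock: 16.8
eef_pos: [0.5149, 0.1064, 0.0944]
tool_rot: [3.139, 0.0, -2.401]
ft_force: [-3.2, 6.2, 1.3]
opening: 0.0121
gripper_force: 3.1
```

```bash
python3 f.py
```

```text
radial out -1.9 tangent ccw -6.7 z 1.3 M [1.11 0.42 0.03] [0.5149 0.1064 0.0944] -2.401 swung 1.493
```

send_rows(offset=[[0,2,0],[0,2,0],[0,1,0],[0,1,0],[0,0,0]], twist=[0,0,0,0,0], hand=[12,12,12,12,12])

```text
clock: 17.42
eef_pos: [0.5115, 0.1099, 0.0947]
tool_rot: [-3.141, 0.0, -2.402]
ft_force: [-0.3, -1.2, 0.2]
opening: 0.0126
gripper_force: 0.4
```

```bash
python3 f.py
```

```text
radial out 1.1 tangent ccw 0.7 z 0.2 M [-0.03 -0.17  0.01] [0.5115 0.1099 0.0947] -2.402 swung 1.492
```

send_rows(offset=[[0,1,0],[0,1,0],[0,0,0]], twist=[0,0,0], hand=[12,12,12])

```text
clock: 17.8
eef_pos: [0.5103, 0.1112, 0.0947]
tool_rot: [-3.141, -0.0, -2.402]
ft_force: [1.1, -3.8, -0.9]
opening: 0.0123
gripper_force: 1.6
```

```bash
python3 f.py
```

```text
radial out 1.8 tangent ccw 3.5 z -0.9 M [-0.44 -0.36  0.05] [0.5103 0.1112 0.0947] -2.402 swung 1.492
```

Blocked both ways, so the pin looks caught. I'll centre the fingers, let go, rise, and check the ring's height.

send_rows(offset=[[0,-2,0],[0,-2,0],[0,0,0],[0,0,0],[0,0,-10],[0,0,-20],[0,0,-30],[0,0,0]], twist=[0,0,0,0,0,0,0,0], hand=[18,26,34,40,40,40,40,40])

```text
clock: 18.8
eef_pos: [0.5149, 0.1086, 0.1578]
tool_rot: [-3.137, 0.005, -2.402]
ft_force: [0.5, -0.3, 0.2]
opening: 0.04
gripper_force: 0.0
```

```bash
python3 f.py
python3 - <<'E'
from h import *
p=cam("wrist"); c=p["color"].astype(int)
o=observe();print(o["eef_pos"])
r=spot_point(p,"ring_center")[0];print(r, atz(p,r["pixel"],.096),atz(p,r["pixel"],.1055))
m=((c[:,:,0]>60)&(c[:,:,1]<.4*c[:,:,0])&(c[:,:,2]<.4*c[:,:,0])).astype(np.uint8)
k,l,st,ce=cv2.connectedComponentsWithStats(m)
for i in range(1,k):
    if st[i,4]>15: print(st[i])
# predicted inner/outer ring extent rows for lift 0 / 9.5mm
f=192/np.tan(np.radians(p["fov_y"])/2);R=np.array(p["R"]);t=np.array(p["t"])
ax=np.array([.592,.1846])
for lift in(0,.003,.0095):
  for rad in(.113,.115,.117):
    th=np.radians(137.1)+1.505;e=np.array([np.cos(th),np.sin(th)])
    V=[]
    for a in np.linspace(0,6.28,90):
        X=np.array([*(ax+e*(rad+.02*np.cos(a))),.096+lift+.02*np.sin(a)]);q=R@X+t
        s=np.arctan2(np.hypot(q[0],q[1]),q[2])*f/np.hypot(q[0],q[1]);V.append(q[1]*s+p["cy"])
    print(lift,rad,min(V),max(V))
c=p["color"][150:330,130:390,::-1];cv2.imwrite("pics/w6.png",cv2.resize(c,None,fx=3,fy=3,interpolation=cv2.INTER_CUBIC))
E
```

```text
radial out -0.2 tangent ccw 0.5 z 0.2 M [ 0.14 -0.13  0.01] [0.5149 0.1086 0.1578] -2.402 swung 1.492
[0.51366926 0.10861282 0.15591367]
{'pixel': [263.1, 200.4], 'conf': 0.68} [0.50818184 0.10966495 0.096     ] [0.50584431 0.10724963 0.1055    ]
[255 196  11  28 141]
0 0.113 175.66566490006392 223.85577280688221
0 0.115 173.32666943083888 221.6462748541687
0 0.117 170.96765677660358 219.42237157840785
0.003 0.113 176.5931138278616 225.3412200003081
0.003 0.115 174.23103701395752 223.11174961308356
0.003 0.117 171.84775800969467 220.8674122656286
0.0095 0.113 178.6802409506071 228.69383052905928
0.0095 0.115 176.2600532397563 226.40676892904472
0.0095 0.117 173.82940537741726 224.11371392657497
```

View pics/w6.png

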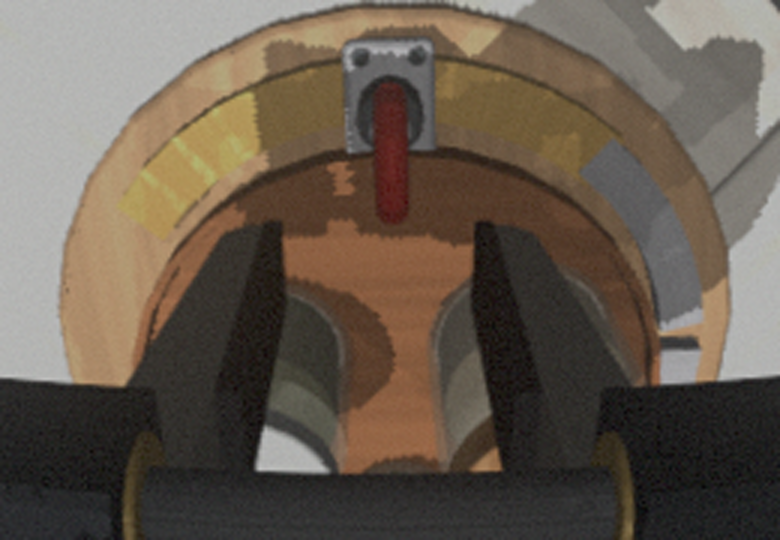

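send_rows(offset=[[3.5,4.7,0],[0,0,0],[0,0,0],[0,0,8],[0,0,8],[0,0,6],[0,0,5],[0,0,0]], twist=[0,0,0,0,0,0,0,0], hand=[25,10,0,0,0,0,0,0])

```text
clock: 19.9
eef_pos: [0.5067, 0.1097, 0.1271]
tool_rot: [3.141, -0.001, -2.402]
ft_force: [-0.4, 1.0, -0.3]
opening: 0.0005
gripper_force: 0.0
```

send_rows(offset=[[0,0,2],[0,0,2],[0,0,0]], twist=[0,0,0], hand=[0,0,0])

```text
clock: 20.27
eef_pos: [0.5069, 0.1097, 0.1235]
tool_rot: [3.142, -0.0, -2.402]
ft_force: [-1.0, 0.1, -0.0]
opening: 0.0004
gripper_force: 0.0
```

send_rows(offset=[[0,0,2],[0,0,1],[0,0,0]], twist=[0,0,0], hand=[0,0,0])

```text
clock: 20.65
eef_pos: [0.5069, 0.1097, 0.1205]
tool_rot: [3.141, -0.0, -2.402]
ft_force: [-0.2, -0.5, -0.7]
opening: 0.0003
gripper_force: 0.0
```

send_rows(offset=[[0,0,2],[0,0,1],[0,0,0]], twist=[0,0,0], hand=[0,0,0])

```text
clock: 21.02
eef_pos: [0.5069, 0.1097, 0.1175]
tool_rot: [3.141, -0.0, -2.402]
ft_force: [-0.3, -0.3, 0.5]
opening: 0.0005
gripper_force: 0.0
```

send_rows(offset=[[0,0,1],[0,0,1],[0,0,0]], twist=[0,0,0], hand=[0,0,0])

```text
clock: 21.4
eef_pos: [0.5072, 0.1096, 0.116]
tool_rot: [-3.141, 0.0, -2.402]
ft_force: [-1.2, -1.2, 2.4]
opening: 0.0004
gripper_force: 1.4
```

Contact came at 0.116 m, exactly the height of the ring's top when it is fully down, so the pin is home. I'll back away.

send_rows(offset=[[0,0,-10],[0,0,-25],[0,0,-40],[0,0,-40],[0,0,0],[0,0,0]], twist=[0,0,0,0,0,0], hand=[0,0,0,0,0,0])

```text
clock: 22.15
eef_pos: [0.5066, 0.1097, 0.2301]
tool_rot: [3.141, -0.001, -2.402]
ft_force: [0.0, 0.2, -0.2]
opening: 0.0006
gripper_force: 0.0
```

```bash
python3 -c "
from h import *
print(observe()['eef_pos']);print(job_done())"
```

```text
[0.50660436 0.10970366 0.23009535]
the job is handed in; nothing more can be done
None
```

The tray is turned counter-clockwise about 1.5 rad into the next notch, with the ring felt fully down and the arm clear; the job was handed in at about 22 s (no verdict returned).

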